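Nip a cased-in book in the bench nipping press

ROBOT

A 6-joint arm with a two-finger parallel gripper is mounted at the origin on the work surface. World frame = base frame: x ahead of the robot, y to its left, z up, the work surface at z = 0. Lengths are in mm, angles in rad, forces in N, time in s.
With the tool pointing down it reaches from about 400 to 825 mm from the base axis. Payload 7 kg.
Tool frame: the origin (TCP) lies on the front face of the gripper's body, between the roots of the fingers; the fingertips stand 66 mm ahead of it and the grasp point (between the pads) lies 47 mm ahead of it (ctrl.tip_extent is the distance from the TCP to the fingertips, in mm); z points along the fingers, y is the direction in which the jaws open and shut (so a half turn about z gives the same grasp; the last joint's range is limited). The gripper opens to 88 mm and grips with 3 to 60 N. Pads are 19 mm wide; open, the fingers measure 130 mm over their backs; the gripper's body (78 mm by 193 mm) begins 47 mm behind the grasp point.
Start: joints at [-1.002, 0.359, 0.012, 0, -1.224, -0.288], TCP at [187.033, -648.548, 292.161] pointing down, gripper open.
Joint ranges: [-3.07, 3.07], [-1.43, 2.12], [-1.02, 1.25], [-3.03, 1.67], [-3.05, -0], [-3.03, 3.03]. Speed limits (rad/s): [2.39, 2.39, 3.01, 3.14, 3.14, 3.14].

INTERFACE

Orientations are given as a unit quaternion [w, x, y, z].
In Python, from cell import ctrl, viewer, job_done gives the robot as it stands.
- The arm moves only by the shell command python3 -m pendant 'ROWS' [FORCE]. ROWS is JSON, a list that holds one entry, the list of rows, each a list of 5 numbers: the opening, from 0 (shut) to 1 (fully open), then the shift along the tool's x, y, z in mm, then the turn about the tool's z in rad. In form: [[[claw, tx, ty, tz, yaw], ...]]. A call has 1 to 20 rows; each row is the pose to reach, as a shift and turn from the pose measured when the call began, along the tool's axes at that moment; what a row does not reach only later rows make up. A row lasts 1/8 s, in which the tool goes at most 62.5 mm and 10.7 degrees, less where a joint would pass 70% of its speed; a pose out of reach is approached as far as the arm can. A call with a gripper value outside its range is refused whole. The fingers move at their own pace and stop on an object; FORCE is the grip in N (left out, the last holds). Time passes only in rows, so rows that repeat a pose let the fingers close. It gives the time, the measured TCP pose, the force and the opening at its end, in the units of the state.
- ctrl.observe(): the state, without advancing time (a new reading comes with each control period).
- viewer.get_image(name): name is "scene" or "top"; returns the picture (480x640x3 uint8, red, green, blue); there is no depth.
- viewer.camera_model(name): a dict with "fx", "fy", "cx", "cy" (pixels), "D" ([k1, k2, p1, p2, k3] as OpenCV has them; the pictures are not rectified), "R" (3x3) and "t" (3): a world point X has camera coordinates R X + t. Camera axes: x right, y down, z forward; pixel columns grow to the right and rows downward; lengths in mm; the calibration is good to about 2 mm. A picture is of the moment at which its call begins. camera_model takes no time and is no camera call.
- job_done(): hands the job in, once; it reports no verdict.
The state is a dict: "time": time; "joints": joint angles; "joint_velocities": joint speeds; "effort": joint torques, N m; "tool_pos": TCP position; "eef_rot": TCP orientation; "force": force on the tool from outside, world axes, zero at the start; "ft_torque": the same for the moment, N m; "finger_gap": opening from 0.0 (shut) to 1.0 (fully open).
Only numpy, scipy, OpenCV 4.12 (cv2) and the standard library are available. Lean on these libraries where they do the work, as an engineer would, in place of code of your own. Each camera call takes 0.05 s, during which the arm holds its last target.

TASK

The book between its two pressing boards sticks out of the front of the nipping press: push it in until it sits square and centred under the platen. Then screw the platen down with the T-handle (half turns from alternate ends are easiest) until the book is firmly nipped: the handle then takes about 1.2 N m to turn (11 N at its balls) where it took 0.7 running free; never force it beyond 1.4 N m. Leave the press closed on the book and let go, and do not shift the other things on the bench.

Things in the scene. Friction and masses are not known exactly. Their poses are not given: they have to be found in the camera images.
- press: Fixed green iron nipping press, 220 deep x 320 wide x 196 mm high. Origin: table level, on the screw axis; x runs from its open front (-x, where the pack goes in) to its open back, z up. Bed top at z 30, x -110 to +110. Columns 50 deep, inner faces at y +-120, outer +-148. Crosshead 50 deep, z 152 to 188, brass nut 58 across up to z 196.
- platen: Dark steel platen, 130 (press x) x 200 (press y) x 16 mm, moved straight up and down by the screw. Origin: centre of its underside, on the screw axis. Underside at first 96 to 104 mm above the table, at least 11 mm clear of the pack's top.
- hub (a point): Centre of the T-handle's hub (38 mm across, 34 high), on the screw axis, 155 mm above the platen's underside; the level bar through it is a steel rod 14 mm thick. Clockwise from above lowers platen and handle, 20 mm a turn; the platen meets the pack after 0.6 to 1.4 turns. Steady friction (about 0.7 N m) holds the screw where it is left.
- end_a (a point): Centre of the brass ball (24 mm) on one end of the bar, 110 mm from the screw axis, 226 to 259 mm above the table. Turning pull near the ball (square to the bar): about 6.3 N running free, 11 N rightly nipped, over 12.7 N the book is crushed. Judge it while the bar moves: once it stands still the arm feels much less.
- end_b (a point): Centre of the equal brass ball on the opposite end of the bar.
- pack: Loose pack, 0.7 to 1 kg: brown book between two plywood pressing boards, each 160 (x) x 190 (y) x 12 mm, one right above the other; moves as one. Height 46 to 54 mm, different every time and not measured; under pressure it gives 1 mm per 90 N. Origin: centre of its underside, x, y along its sides. Starts flat on the bed, 45 to 72 mm short of centre, up to 6 deg askew.
- bone_folder: Bystander: ivory bone folder 160 x 22 x 4 mm, on the table beside the press. Origin under its middle.
- brick_a: Bystander: orange-red brick weight 150 x 75 x 55 mm. Origin under its middle.
- glue_jar: Bystander: white glue jar, 68 mm across, 85 mm high. Origin under its middle.
- done_book: Bystander: finished blue book 210 x 150 x 28 mm. Origin under its middle.
- spare_boards: Bystander: two spare pressing boards, 160 x 190 x 24 mm together. Origin under their middle.
There are look-alikes about, which are no part of the job. What is shaped like the pack but red is not meant.

How it is judged (in metres and radians):
On the way, in this order (a step that is already met when the one before it is completed fails the run):
1. the pack is pushed in, square and centred under the still open platen (x of pack in the frame of press between -0.01 and 0.01 m and y of pack in the frame of press between -0.018 and 0.018 m and angle between the x axis of pack and the x axis of press, either way round below 0.07 rad and contact force between platen and pack below 2 N), for 0.2 s.
2. the platen is screwed down and the book is firmly nipped (contact force between platen and pack above 60 N), for 0.2 s.
At the end, for the whole second after the job is handed in: The pack sits square (within 4 degrees) and centred on the screw axis (within 10 mm front to back, 18 mm sideways), the platen bears on it with 60 to 230 N, the screw stands still (x of pack in the frame of press between -0.01 and 0.01 m and y of pack in the frame of press between -0.018 and 0.018 m and angle between the x axis of pack and the x axis of press, either way round below 0.07 rad and contact force between platen and pack between 60 and 230 N and velocity of joint handle between -0.05 and 0.05 rad/s); the robot touches nothing.
It fails at once if the book is crushed: the platen bears on the pack with more than 230 N (contact force between platen and pack above 230 N).
It fails at once if one of the other things on the bench is moved by more than 30 mm (distance of any of bone_folder, brick_a, glue_jar, done_book, spare_boards from where it was at the start of the episode above 0.03 m).
It also fails if it takes over 72 s, if anything falls off the work surface, if the arm or the gripper's body presses on something with over 40 N, if the wrist force passes 120 N, or if a joint passes its speed limit or range.

## Working session

There is one attempt and no reset: what is moved stays moved. The work goes in short steps, Python scripts to look and compute and a shell command to move; the robot and the scene stay as the last step left them, time stands still between calls to the robot, and variables do not carry over. Pictures are saved under pics/ and viewed, and the job is handed in when it is done.

```bash
ls; mkdir -p pics; python3 - <<'E'
from cell import ctrl, viewer
import cv2
for n in ("scene","top"):
    im=viewer.get_image(n); cv2.imwrite(f"pics/{n}0.png",im[:,:,::-1])
    print(n,viewer.camera_model(n))
print(ctrl.observe(), ctrl.tip_extent)
E
```

```text
pics
scene {'fx': 568.4127307802889, 'fy': 568.4127307802889, 'cx': 311.1840225960763, 'cy': 246.0725966588082, 'D': array([-0.15232718,  0.        ,  0.        ,  0.        ,  0.        ]), 'R': array([[ 0.88395686,  0.46743   , -0.01137804],
       [ 0.39676443, -0.76275187, -0.51067365],
       [-0.2473828 ,  0.44689907, -0.85969935]]), 't': array([-494.36990175,  -71.83989659, 1782.56657757])}
top {'fx': 534.3372417755231, 'fy': 534.3372417755231, 'cx': 308.66126790207824, 'cy': 237.7303611070477, 'D': array([-0.08246637,  0.        ,  0.        ,  0.        ,  0.        ]), 'R': array([[-1.74328742e-02, -9.99844476e-01, -2.66807133e-03],
       [-9.92777804e-01,  1.76263204e-02, -1.18665684e-01],
       [ 1.18694257e-01,  5.80118058e-04, -9.92930681e-01]]), 't': array([  44.02984079,  566.47328623, 1247.92059999])}
{'time': 0.1, 'joints': array([-1.00192625e+00,  3.59300153e-01,  1.11663551e-02, -3.16389904e-04,
       -1.22409680e+00, -2.88110111e-01]), 'joint_velocities': array([-2.29229742e-05, -2.70670882e-03,  2.22597336e-03,  2.40708096e-03,
       -3.11112794e-04,  1.64870271e-04]), 'effort': array([-1.82275104e-03, -5.84161985e+01,  2.93749988e+01,  7.01552108e+00,
        1.01511955e-02, -2.62691015e-05]), 'tool_pos': array([ 186.93266814, -648.25020264,  291.33157132]), 'eef_rot': array([-1.62672158e-04, -1.39866003e-01,  9.90170170e-01,  7.14105453e-04]), 'force': array([-0.84780327,  0.13874759, -0.40502566]), 'ft_torque': array([-0.0075131 , -0.02393304, -0.01427021]), 'finger_gap': 1.0013643664561938} 65.60000000000001
```

View pics/scene0.png

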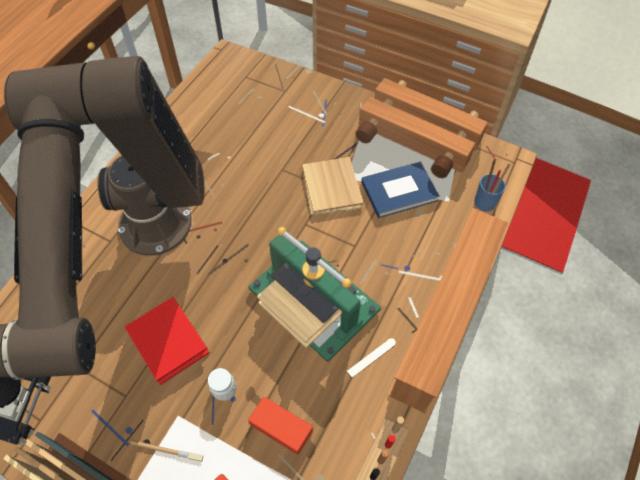

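View pics/top0.png

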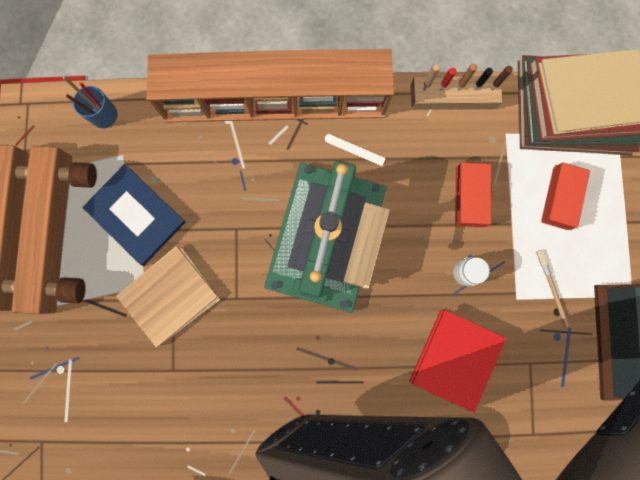

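```bash
python3 - <<'E'
import cv2
a=cv2.imread("pics/top0.png")[140:330,250:410]; cv2.imwrite("pics/t1.png",cv2.resize(a,None,fx=3.1,fy=3.1,interpolation=cv2.INTER_CUBIC))
a=cv2.imread("pics/scene0.png")[215:365,240:390]; cv2.imwrite("pics/s1.png",cv2.resize(a,None,fx=4,fy=4,interpolation=cv2.INTER_CUBIC))
E
```

```text
(no output)
```

View pics/t1.png

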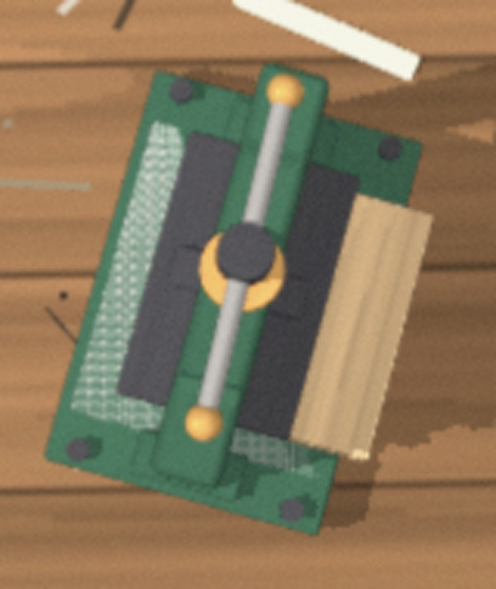

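View pics/s1.png

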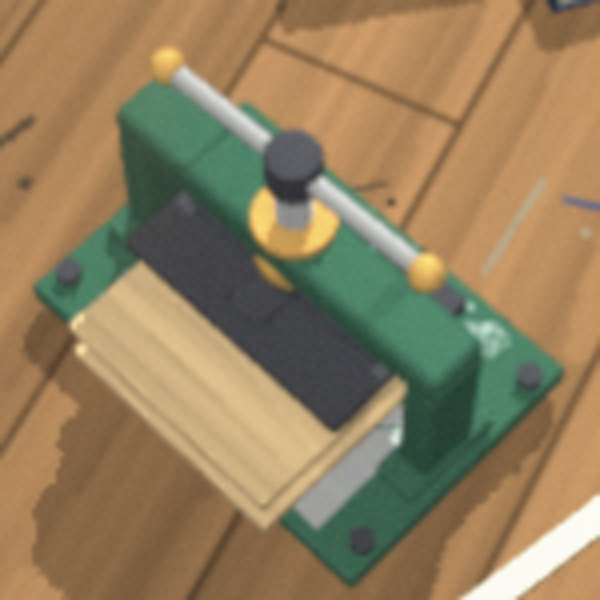

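```bash
cat > h.py <<'E'
import numpy as np, cv2
from cell import ctrl, viewer
M={n:viewer.camera_model(n) for n in("scene","top")}
def K(m): return np.array([[m["fx"],0,m["cx"]],[0,m["fy"],m["cy"]],[0,0,1]])
def ray(n,p):
    m=M[n]; u=cv2.undistortPoints(np.array([[p]],float),K(m),m["D"])[0,0]
    R=np.array(m["R"]);return -R.T@m["t"], R.T@np.array([u[0],u[1],1.])
def plane(n,p,z):
    o,d=ray(n,p); return o+d*(z-o[2])/d[2]
def tri(ps,pt):
    A=np.zeros((3,3));b=np.zeros(3);r=[]
    for n,p in(("scene",ps),("top",pt)):
        o,d=ray(n,p);d/=np.linalg.norm(d);P=np.eye(3)-np.outer(d,d);A+=P;b+=P@o;r.append((o,P))
    x=np.linalg.solve(A,b);return x,[np.linalg.norm(P@(x-o)) for o,P in r]
def proj(n,X):
    m=M[n];return cv2.projectPoints(np.array([X],float),cv2.Rodrigues(np.array(m["R"]))[0],np.array(m["t"]),K(m),m["D"])[0][0,0]
E
python3 - <<'E'
from h import *
np.set_printoptions(precision=1,suppress=True)
T=lambda x,y:(x/3.1+250-.35,y/3.1+140-.35)
S=lambda x,y:(x/4+240-.4,y/4+215-.4)
a,ra=tri(S(427,271),T(285,90));b,rb=tri(S(167,65),T(203,422))
print("balls",a,ra,b,rb,(a+b)/2,np.linalg.norm(a-b))
print("hub top", plane("top",T(246,250),(a+b)[2]/2+17))
for nm,s,t in(("front far",S(265,508),T(432,213)),("front near",S(78,322),T(365,458))): pass
# which corner: far x -> top t(432,213)
print(tri(S(265,508),T(432,213)),tri(S(75,322),T(365,458)))
# crosshead top corners at z188
for p in((262,65),(327,80),(155,468),(222,482)): print(plane("top",T(*p),188))
for p in((155,72),(422,145),(47,460),(318,533)): print("flange",[plane("top",T(*p),z) for z in(5,15)])
for p in((240,135+3),(188,133),(118,393),(358,175),(292,438)):print("platen",plane("top",T(*p),116))
E
```

```text
balls [677.1 -34.3 265. ] [np.float64(0.12159152564580501), np.float64(0.12159152564577418)] [464.7  22.5 262.9] [np.float64(0.14824518865208633), np.float64(0.14824518865199662)] [570.9  -5.9 264. ] 219.88743270679225
hub top [571.   -6.2 281. ]
(array([ 626.2, -153.9,   84.6]), [np.float64(0.29551117563759194), np.float64(0.2955111756376947)]) (array([445.9, -96.7,  86.7]), [np.float64(1.5923113169175405), np.float64(1.5923113169176324)])
[714.6 -23.7 188. ]
[703.2 -68.5 188. ]
[438.   54.7 188. ]
[427.8   9.8 188. ]
flange [array([759.4,  53.3,   5. ]), array([756.7,  53.2,  15. ])]
flange [array([ 695.7, -159.9,    5. ]), array([ 693.5, -158.4,   15. ])]
flange [array([449.4, 142.7,   5. ]), array([449.2, 141.9,  15. ])]
flange [array([388.9, -68.1,   5. ]), array([389.1, -67.3,  15. ])]
platen [679.2 -10.  116. ]
platen [683.6  28.1 116. ]
platen [493.7  81.8 116. ]
platen [650.1 -95.7 116. ]
platen [459.2 -42.5 116. ]
```

```bash
cat >> h.py <<'E'
AX=np.array([571.5,-7.]); PSI=np.deg2rad(74.0)
ex=np.array([np.cos(PSI),np.sin(PSI)]); ey=np.array([-ex[1],ex[0]])
def top(p): d=np.array(p[:2])-AX; return np.array([d@ex,d@ey])      # world->press
def tow(p): return AX+p[0]*ex+p[1]*ey
def st():
    s=ctrl.observe(); q=s["eef_rot"]; w,x,y,z=q
    from scipy.spatial.transform import Rotation as Rr
    R=Rr.from_quat([x,y,z,w]).as_matrix()
    th=np.degrees(np.arctan2(R[1,0],R[0,0]))
    print("t %.2f pos %s press %s th %.1f F %s Mz %.3f gap %.2f j6 %.2f e6 %.3f"%(s["time"],s["tool_pos"].round(1),top(s["tool_pos"]).round(1),th%360,s["force"].round(1),s["ft_torque"][2],s["finger_gap"],s["joints"][5],s["effort"][5]))
    return s,R
def go(pw,thd):
    s,R=st(); d=R.T@(np.array(pw,float)-s["tool_pos"]); th=np.arctan2(R[1,0],R[0,0])
    y=-(np.deg2rad(thd)-th); y=(y+np.pi)%(2*np.pi)-np.pi
    print("shift",d.round(1),"yaw",round(y,3))
E
python3 - <<'E'
from h import *
T=lambda x,y:(x/3.1+250-.35,y/3.1+140-.35)
for z in(78,84):
    a=plane("top",T(432,213),z);b=plane("top",T(365,459),z)
    d=(b-a)[:2]; print(z,top(a),top(b),np.linalg.norm(d),np.degrees(np.arctan2(d[1],d[0]))%180-164)
go([*tow([-165,0]),300],254)
E
```

```text
78 [-126.53767312  -94.63948778] [-123.17963796   97.24125729] 191.91012670443547 -1.002610258223882
84 [-125.94100844  -93.38832971] [-122.59937478   97.55522086] 190.9727886897328 -1.002610258223882
t 0.10 pos [ 186.9 -648.3  291.3] press [-722.4  192.9] th 196.1 F [-0.8  0.1 -0.4] Mz -0.014 gap 1.00 j6 -0.29 e6 -0.000
shift [-459.5  369.8   -8.2] yaw -1.011
```

```bash
python3 -m pendant '[[[1,-50,40,-8,-0.11],[1,-100,80,-8,-0.22],[1,-150,120,-8,-0.34],[1,-200,160,-8,-0.46],[1,-250,200,-8,-0.58],[1,-300,240,-8,-0.7],[1,-350,280,-8,-0.82],[1,-400,320,-8,-0.94],[1,-440,355,-8,-1.01],[1,-459.5,370,-8,-1.011],[1,-459.5,370,-8,-1.011],[1,-459.5,370,-8,-1.011]]]'
python3 -c "
from h import *
go([*tow([-160,0]),126],254)"
```

```text
time: 1.6
tool_pos: [525.6, -165.6, 299.5]
eef_rot: [-0.0, -0.602, 0.799, 0.001]
force: [-0.0, -0.5, -0.1]
finger_gap: 0.997
t 1.60 pos [ 525.6 -165.6  299.5] press [-165.1    0.5] th 254.0 F [-0.  -0.5 -0.1] Mz -0.042 gap 1.00 j6 -0.33 e6 -0.017
shift [ -4.9  -0.8 173.5] yaw 0.0
```

```bash
python3 -m pendant '[[[1,0,0,50,0],[1,0,0,100,0],[1,0,0,140,0],[1,0,0,165,0],[1,0,0,171.5,0],[1,0,0,171.5,0],[1,0,0,171.5,0]]]'
python3 -c "
from h import *
s,R=st();print(s['joints'].round(3))
cv2.imwrite('pics/s2.png',viewer.get_image('scene')[150:400,180:440,::-1].repeat(2,0).repeat(2,1))
go([*tow([-140,0]),128],254)"
```

```text
time: 2.48
tool_pos: [525.9, -165.7, 129.3]
eef_rot: [0.001, -0.602, 0.799, 0.0]
force: [-0.2, 0.6, -0.4]
finger_gap: 1.002
t 2.48 pos [ 525.9 -165.7  129.3] press [-1.651e+02  1.000e-01] th 254.0 F [-0.2  0.6 -0.4] Mz -0.001 gap 1.00 j6 -0.33 e6 0.002
[ 0.049  0.32  -0.465 -0.002 -0.784 -0.327]
t 2.52 pos [ 525.9 -165.6  129.3] press [-1.65e+02  1.00e-01] th 254.0 F [-0.9 -0.1 -0.5] Mz 0.047 gap 0.99 j6 -0.33 e6 0.001
shift [-25.   -0.1   1.3] yaw 0.0
```

View pics/s2.png

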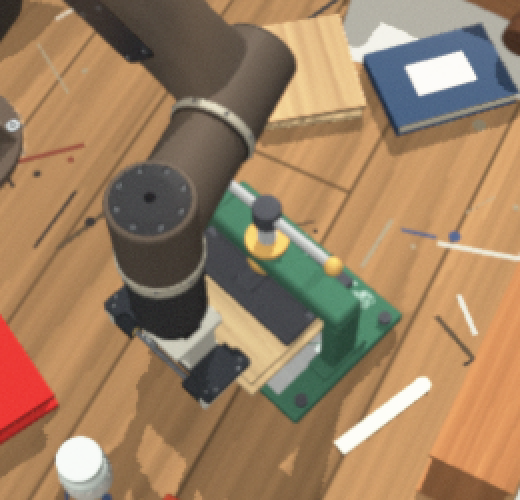

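```bash
python3 -m pendant '[[[1,-15,0,0,0],[1,-25,0,0,0],[1,-30,0,0,0],[1,-34,0,0,0],[1,-38,0,0,0],[1,-42,0,0,0],[1,-46,0,0,0]]]'
python3 -c "
from h import *
st()"
```

```text
time: 3.4
tool_pos: [538.2, -121.9, 129.6]
eef_rot: [-0.0, -0.602, 0.799, 0.0]
force: [-1.6, -6.0, 4.7]
finger_gap: 1.001
t 3.40 pos [ 538.2 -121.9  129.6] press [-119.6    0.3] th 254.0 F [-1.6 -6.   4.7] Mz 0.022 gap 1.00 j6 -0.41 e6 0.079
```

```bash
python3 -m pendant '[[[1,-4,0,0,0],[1,-8,0,0,0],[1,-12,0,0,0],[1,-16,0,0,0],[1,-20,0,0,0],[1,-23,0,0,0],[1,-23,0,0,0]]]'
python3 -c "
from h import *
st()
for n in('scene','top'): cv2.imwrite('pics/%s3.png'%n,viewer.get_image(n)[...,::-1])
a=cv2.imread('pics/top3.png')[140:330,250:410];b=cv2.imread('pics/scene3.png')[215:365,220:390]
cv2.imwrite('pics/c3.png',cv2.hconcat([cv2.resize(a,(480,570),interpolation=2)[:400],cv2.resize(b,(310,400),interpolation=2)]) if 0 else cv2.resize(b,None,fx=4,fy=4,interpolation=2)); cv2.imwrite('pics/t3.png',cv2.resize(a,None,fx=3.1,fy=3.1,interpolation=2))
"
```

```text
time: 4.28
tool_pos: [544.1, -100.1, 129.6]
eef_rot: [-0.001, -0.602, 0.798, 0.0]
force: [-2.3, -3.8, 3.2]
finger_gap: 0.998
t 4.28 pos [ 544.1 -100.1  129.6] press [-97.    0.7] th 254.0 F [-2.3 -3.8  3.2] Mz -0.016 gap 1.00 j6 -0.45 e6 -0.101
```

View pics/c3.png

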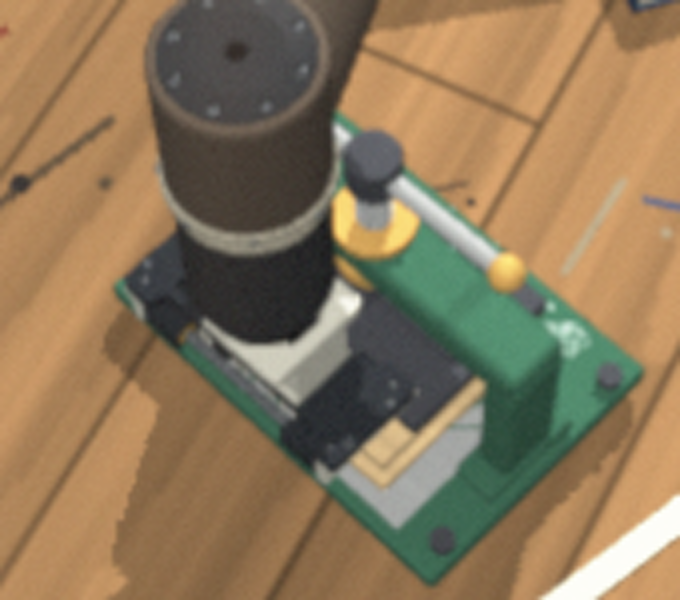

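View pics/t3.png

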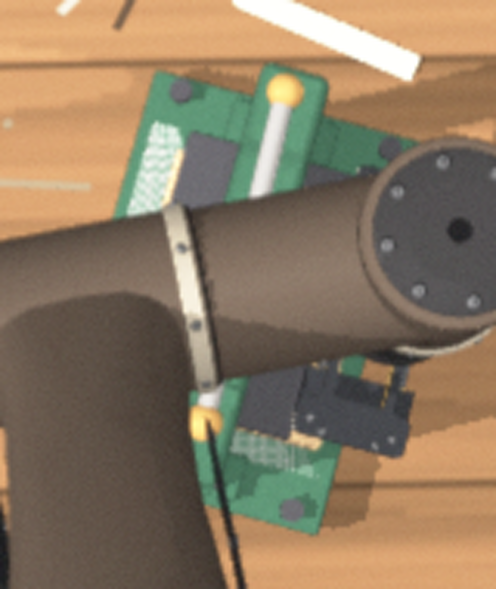

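```bash
python3 -m pendant '[[[1,-3,0,0,0],[1,-5.5,0,0,0],[1,-7,0,0,0],[1,-7,0,0,0]]]'
python3 -c "
from h import *
st()"
python3 -m pendant '[[[1,10,0,0,0],[1,40,0,0,0],[1,70,0,0,0],[1,120,0,0,0],[1,170,0,0,0],[1,190,0,0,0],[1,190,0,0,0]]]'
python3 -c "
from h import *
st()
for n in('scene','top'): cv2.imwrite('pics/%s4.png'%n,viewer.get_image(n)[...,::-1])
a=cv2.imread('pics/top4.png')[140:330,250:410];b=cv2.imread('pics/scene4.png')[215:365,220:390]
cv2.imwrite('pics/c4.png',cv2.resize(b,None,fx=4,fy=4,interpolation=2)); cv2.imwrite('pics/t4.png',cv2.resize(a,None,fx=3.1,fy=3.1,interpolation=2))
"
```

```text
time: 4.88
tool_pos: [545.8, -93.5, 129.6]
eef_rot: [-0.001, -0.602, 0.798, 0.0]
force: [-1.6, -4.0, 4.0]
finger_gap: 1.003
t 4.88 pos [545.8 -93.5 129.6] press [-90.3   0.8] th 254.0 F [-1.6 -4.   4. ] Mz 0.015 gap 1.00 j6 -0.46 e6 -0.054
time: 5.75
tool_pos: [493.1, -277.3, 129.5]
eef_rot: [-0.001, -0.601, 0.799, 0.0]
force: [-0.3, 0.1, -1.0]
finger_gap: 1.001
t 5.75 pos [ 493.1 -277.3  129.5] press [-281.4    0.8] th 253.9 F [-0.3  0.1 -1. ] Mz 0.049 gap 1.00 j6 -0.12 e6 0.310
```

View pics/c4.png

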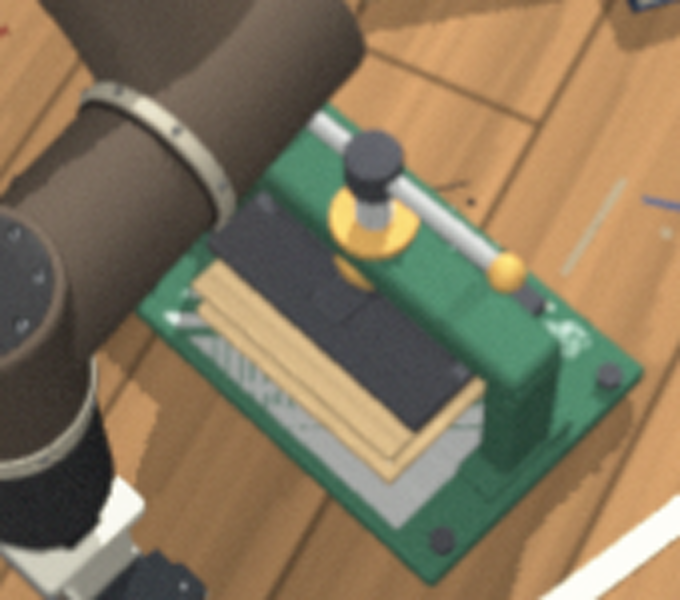

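View pics/t4.png

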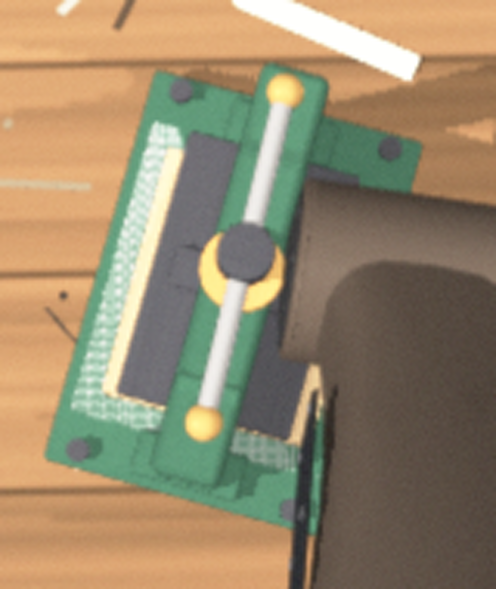

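```bash
python3 - <<'E'
from h import *
T=lambda x,y:(x/3.1+250-.35,y/3.1+140-.35)
S=lambda x,y:(x/4+220-.4,y/4+215-.4)
for p in((166,148),(102,393)): print("back",top(plane("top",T(*p),80)))
for p in((322,367),(298,443)): print("front",top(plane("top",T(*p),80)))
for p in((193,283),(391,462)): print("frontS",top(plane("scene",S(*p),80)))
print("bed front corner S",top(plane("scene",S(398,527),30)), "bed T", top(plane("top",T(160,123),30)),top(plane("top",T(72,410),30)))
for p in((188,133),(118,393),(358,175),(292,438)):print("platen",top(plane("top",T(*p),116)))
for p in((270,197),(415,430),(488,370)):print("platenS",top(plane("scene",S(*p),116)))
E
```

```text
back [ 79.77208383 -90.4783622 ]
back [ 77.49297888 100.45176277]
front [-75.23112764  39.56989685]
front [-72.16633051  98.68336591]
frontS [-78.84616082 100.4547875 ]
frontS [-80.62380187 -91.06566419]
bed front corner S [ -97.00623154 -113.09165916] bed T [  92.98952281 -118.91870162] [ 99.716286   116.61450739]
platen [ 64.63232642 -98.0858416 ]
platen [63.96526471 99.26074631]
platen [ -63.57359368 -100.00473041]
platen [-65.11379964  98.17302843]
platenS [-6.57631612 94.63171906]
platenS [-64.18280703 -97.13968795]
platenS [   0.3674041 -102.7129885]
```

```bash
python3 -m pendant '[[[1,0,0,-60,0],[1,0,0,-120,0],[1,0,0,-180,0],[1,0,0,-235,0],[1,0,0,-240,0],[1,0,0,-240,0]]]'
python3 -c "
from h import *
go([571.5,-7,370],285)"
```

```text
time: 6.6
tool_pos: [494.4, -274.7, 369.7]
eef_rot: [0.0, -0.602, 0.798, 0.0]
force: [0.6, 0.5, -1.3]
finger_gap: 0.999
t 6.60 pos [ 494.4 -274.7  369.7] press [-278.6    0.3] th 254.1 F [ 0.6  0.5 -1.3] Mz 0.015 gap 1.00 j6 -0.12 e6 -0.004
shift [-278.6   -0.8   -0.3] yaw -0.539
```

```bash
python3 -m pendant '[[[1,-45,0,0,-0.08],[1,-95,0,0,-0.17],[1,-145,0,0,-0.27],[1,-195,0,0,-0.37],[1,-240,0,0,-0.46],[1,-270,-1,0,-0.54],[1,-278.5,-1,0,-0.54],[1,-278.5,-1,0,-0.54],[1,-278.5,-1,0,-0.54]]]'
python3 -c "
from h import *
s,R=st();print(s['joints'].round(2))
go([571.5,-7,311],285)
cv2.imwrite('pics/s5.png',viewer.get_image('scene')[150:400,180:440,::-1].repeat(2,0).repeat(2,1))"
```

```text
time: 7.72
tool_pos: [571.3, -7.8, 369.3]
eef_rot: [0.0, 0.793, -0.609, -0.0]
force: [0.1, 0.6, 0.1]
finger_gap: 1.005
t 7.72 pos [571.3  -7.8 369.3] press [-0.8 -0. ] th 285.0 F [0.1 0.6 0.1] Mz 0.020 gap 1.00 j6 -0.07 e6 -0.014
[ 0.33  0.15 -0.1  -0.   -1.33 -0.07]
t 7.72 pos [571.3  -7.8 369.3] press [-0.8 -0. ] th 285.0 F [0.1 0.6 0.1] Mz 0.020 gap 1.00 j6 -0.07 e6 -0.014
shift [-0.7 -0.5 58.3] yaw -0.001
```

View pics/s5.png

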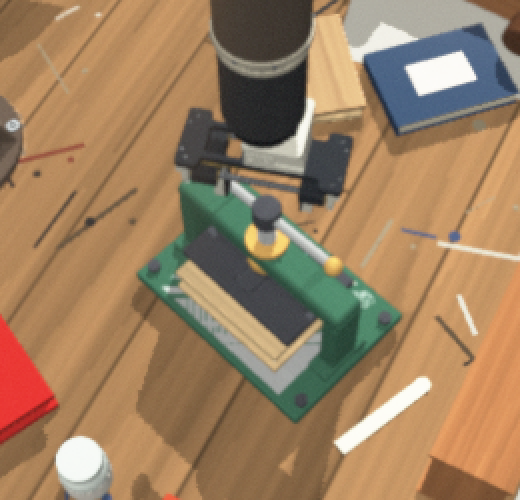

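```bash
python3 -m pendant '[[[1,0,0,15,0],[1,0,0,30,0],[1,0,0,45,0],[1,-0.5,-0.5,55,0],[1,-0.5,-0.5,60,0],[1,-0.5,-0.5,60,0]]]'
python3 -c "
from h import *
s,R=st()
cv2.imwrite('pics/s6.png',viewer.get_image('scene')[150:400,180:440,::-1].repeat(2,0).repeat(2,1))"
```

```text
time: 8.52
tool_pos: [571.7, -7.3, 309.3]
eef_rot: [0.0, 0.793, -0.609, -0.0]
force: [-0.5, -0.4, -0.1]
finger_gap: 1.002
t 8.53 pos [571.7  -7.3 309.3] press [-0.2 -0.3] th 285.0 F [-0.5 -0.4 -0.1] Mz 0.020 gap 1.00 j6 -0.07 e6 -0.001
```

View pics/s6.png

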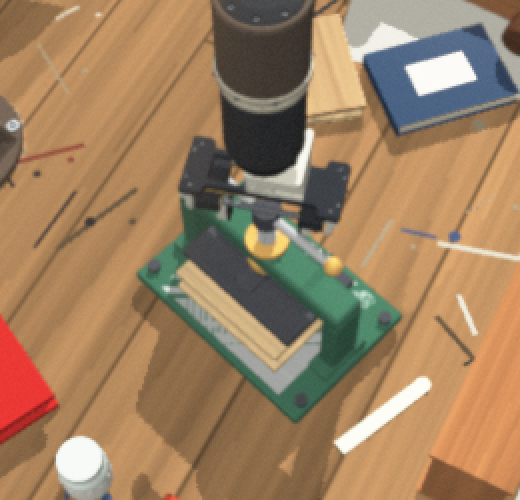

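```bash
python3 -m pendant '[[[1,0,0,0,0.09],[1,0,0,0,0.18],[1,0,0,0,0.27],[1,0,0,0,0.36],[1,0,0,0,0.45],[1,0,0,0.5,0.54],[1,0,0,1,0.63]]]'
python3 -c "
from h import *
s,R=st();print(s['ft_torque'])"
```

```text
time: 9.45
tool_pos: [572.2, -5.1, 308.9]
eef_rot: [0.001, -0.565, 0.825, 0.001]
force: [-2.0, 9.1, -0.5]
finger_gap: 0.999
t 9.45 pos [572.2  -5.1 308.9] press [ 2.  -0.2] th 248.8 F [-2.   9.1 -0.5] Mz 0.738 gap 1.00 j6 -0.70 e6 0.487
[3.33725412 0.4287958  0.73795678]
```

```bash
python3 -m pendant '[[[1,0,0,0.4,0.12],[1,0,0,0.8,0.24],[1,0,0,1.2,0.36],[1,0,0,1.6,0.48],[1,0,0,2,0.6],[1,0,0,2.4,0.72],[1,0,0,2.8,0.84],[1,0,0,3.2,0.96],[1,0,0,3.6,1.08],[1,0,0,4,1.2],[1,0,0,4.4,1.32],[1,0,0,4.8,1.44],[1,0,0,5.2,1.56],[1,0,0,5.6,1.68],[1,0,0,6,1.8],[1,0,0,6.4,1.92],[1,0,0,6.8,2.04],[1,0,0,7,2.15]]]'
python3 -c "
from h import *
s,R=st();print(s['ft_torque'],s['joints'].round(2))"
```

```text
time: 11.7
tool_pos: [570.7, -4.6, 301.9]
eef_rot: [-0.002, 0.458, 0.889, 0.001]
force: [-7.7, 5.3, 1.2]
finger_gap: 0.995
t 11.70 pos [570.7  -4.6 301.9] press [2.1 1.4] th 125.5 F [-7.7  5.3  1.2] Mz 0.714 gap 0.99 j6 -2.85 e6 0.679
[1.3524097  2.58411272 0.71397425] [ 0.33  0.18 -0.2  -0.   -1.18 -2.85]
```

```bash
python3 -m pendant '[[[1,0,0,0,-0.12],[1,0,0,0,-0.2],[1,0,0,-25,-0.2],[1,0,0,-45,-0.2],[1,0,0,-52,-0.2],[1,0,0,-52,-0.2]]]'
python3 -m pendant '[[[1,0,0,0,-0.18],[1,0,0,0,-0.36],[1,0,0,0,-0.54],[1,0,0,0,-0.72],[1,0,0,0,-0.9],[1,0,0,0,-1.08],[1,0,0,0,-1.26],[1,0,0,0,-1.44],[1,0,0,0,-1.62],[1,0,0,0,-1.8],[1,0,0,0,-1.98],[1,0,0,0,-2.16],[1,0,0,0,-2.34],[1,0,0,0,-2.52],[1,0,0,0,-2.7],[1,0,0,0,-2.88],[1,0,0,0,-3.04],[1,0,0,0,-3.16],[1,0,0,0,-3.16]]]'
python3 -c "
from h import *
go([571.5,-7,300],318)
s=ctrl.observe();print(s['joints'].round(2))
cv2.imwrite('pics/t7.png',cv2.resize(viewer.get_image('scene')[190:360,220:400,::-1],None,fx=3,fy=3,interpolation=2))"
```

```text
time: 12.45
tool_pos: [570.9, -4.7, 354.2]
eef_rot: [-0.001, 0.367, 0.93, 0.002]
force: [0.9, -0.1, -0.3]
finger_gap: 0.997
time: 14.82
tool_pos: [570.6, -4.7, 353.2]
eef_rot: [-0.002, 0.933, -0.359, -0.002]
force: [-0.4, -0.0, -0.4]
finger_gap: 1.0
t 14.82 pos [570.6  -4.7 353.2] press [2.  1.5] th 317.9 F [-0.4 -0.  -0.4] Mz -0.025 gap 1.00 j6 0.51 e6 1.047
shift [ 2.4  1.2 53.2] yaw -0.001
[ 0.33  0.15 -0.12 -0.   -1.29  0.51]
```

View pics/t7.png

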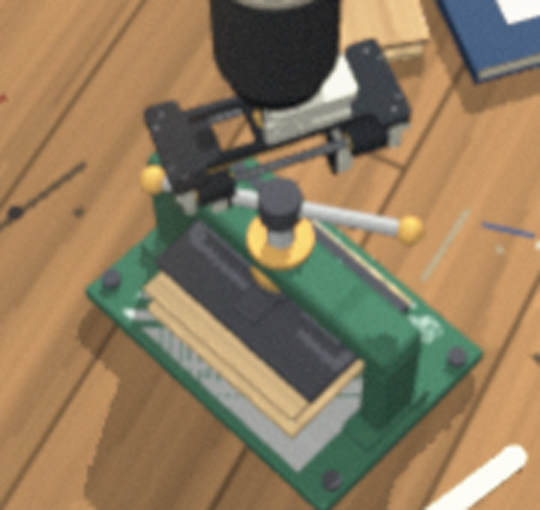

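```bash
python3 -c "
from h import *
S=lambda x,y:(x/3+220-.3,y/3+190-.3)
a=plane('scene',S(411,229),250);b=plane('scene',S(153,179),250);d=a-b
print(a,b,(a+b)/2,np.degrees(np.arctan2(d[1],d[0])),np.linalg.norm(d))"
```

```text
[677.00570235  25.53367872 250.        ] [463.15702367 -31.58247572 250.        ] [570.08136301  -3.0243985  250.        ] 14.9538873523209 221.3447818943801
```

```bash
python3 -m pendant '[[[1,1,0.5,15,0],[1,2,1,30,0],[1,2,1,45,0],[1,2,1,52,0],[1,2,1,52,0.05],[1,2,1,52,0.1],[1,2,1,52,0.1]]]'
python3 -c "
from h import *
st()"
```

```text
time: 15.75
tool_pos: [571.4, -6.6, 301.3]
eef_rot: [-0.002, 0.914, -0.406, -0.002]
force: [-0.6, 0.4, -0.2]
finger_gap: 0.998
t 15.75 pos [571.4  -6.6 301.3] press [0.4 0.2] th 312.1 F [-0.6  0.4 -0.2] Mz 0.019 gap 1.00 j6 0.41 e6 -0.431
```

```bash
python3 -m pendant '[[[1,0,0,0,0.12],[1,0,0,0.4,0.24],[1,0,0,0.8,0.36],[1,0,0,1.2,0.48],[1,0,0,1.6,0.6],[1,0,0,2,0.72],[1,0,0,2.4,0.84],[1,0,0,2.8,0.96],[1,0,0,3.2,1.08]]]'
python3 -c "
from h import *
st()"
python3 -m pendant '[[[1,0,0,0.4,0.1],[1,0,0,0.8,0.2]]]'
python3 -c "
from h import *
st()"
```

```text
time: 16.88
tool_pos: [571.2, -4.4, 298.1]
eef_rot: [0.001, -0.575, 0.818, 0.003]
force: [-4.8, 10.7, 1.5]
finger_gap: 1.002
t 16.88 pos [571.2  -4.4 298.1] press [2.4 1. ] th 250.2 F [-4.8 10.7  1.5] Mz 0.704 gap 1.00 j6 -0.67 e6 0.882
time: 17.12
tool_pos: [571.2, -4.0, 297.4]
eef_rot: [0.001, -0.49, 0.872, 0.004]
force: [-2.2, 2.2, 1.1]
finger_gap: 1.001
t 17.12 pos [571.2  -4.  297.4] press [2.8 1.1] th 238.7 F [-2.2  2.2  1.1] Mz 0.656 gap 1.00 j6 -0.87 e6 0.604
```

```bash
for i in 1; do :; done
python3 -m pendant '[[[1,0,0,0.4,0.1],[1,0,0,0.8,0.2]]]' >/dev/null; python3 -c "
from h import *
st()"
python3 -m pendant '[[[1,0,0,0.4,0.1],[1,0,0,0.8,0.2]]]' >/dev/null; python3 -c "
from h import *
st()"
```

```text
t 17.38 pos [571.3  -3.9 296.8] press [2.9 1.1] th 227.2 F [-1.7  1.1  0.6] Mz 0.707 gap 1.00 j6 -1.08 e6 0.610
t 17.62 pos [571.3  -3.8 296.2] press [3.1 1.1] th 215.7 F [-1.1  0.6  0.9] Mz 0.678 gap 1.00 j6 -1.28 e6 0.611
```

```bash
python3 -m pendant '[[[1,0,0,0.4,0.1],[1,0,0,0.8,0.2]]]' >/dev/null; python3 -c "
from h import *
st()"
```

```text
t 17.88 pos [571.4  -3.7 295.6] press [3.1 1. ] th 204.2 F [-0.1  0.2  0.9] Mz 0.730 gap 1.00 j6 -1.48 e6 0.611
```

```bash
python3 -m pendant '[[[1,0,0,0.3,0.1],[1,0,0,0.6,0.2]]]' >/dev/null; python3 -c "
from h import *
st()"
```

```text
t 18.12 pos [571.5  -3.7 295. ] press [3.1 0.9] th 192.7 F [-0.3 -0.8 -1. ] Mz 0.661 gap 1.00 j6 -1.68 e6 0.607
```

```bash
python3 -m pendant '[[[1,0,0,0.3,0.1],[1,0,0,0.6,0.2]]]' >/dev/null; python3 -c "
from h import *
st()"
```

```text
t 18.38 pos [571.6  -3.7 294.3] press [3.2 0.8] th 181.2 F [ 0.6  0.3 -0.6] Mz 0.705 gap 1.00 j6 -1.88 e6 0.606
```

```bash
python3 -m pendant '[[[1,0,0,0.3,0.1],[1,0,0,0.6,0.2]]]' >/dev/null; python3 -c "
from h import *
st()
cv2.imwrite('pics/t8.png',cv2.resize(viewer.get_image('scene')[230:360,240:390,::-1],None,fx=4,fy=4,interpolation=2))"
```

```text
t 18.62 pos [571.7  -3.7 293.7] press [3.2 0.8] th 169.7 F [ 0.3 -0.6 -0.9] Mz 0.715 gap 1.00 j6 -2.08 e6 0.606
```

View pics/t8.png

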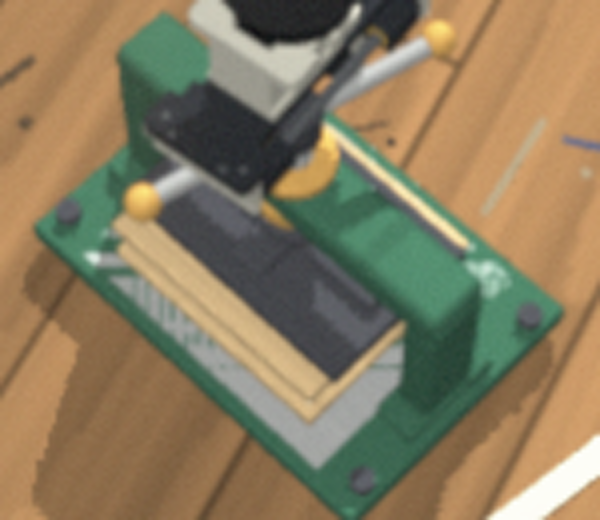

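```bash
python3 -m pendant '[[[1,0,0,0.3,0.1],[1,0,0,0.6,0.2]]]' >/dev/null; python3 -c "
from h import *
st()"
```

```text
t 18.93 pos [571.7  -3.7 293. ] press [3.2 0.7] th 158.0 F [-0.7 -0.6 -0.6] Mz 0.703 gap 1.00 j6 -2.29 e6 0.591
```

```bash
python3 -m pendant '[[[1,0,0,0.3,0.1],[1,0,0,0.6,0.2]]]' >/dev/null; python3 -c "
from h import *
st()"
```

```text
t 19.18 pos [571.8  -3.8 292.4] press [3.2 0.6] th 146.6 F [ 0.8 -1.4 -0.7] Mz 0.721 gap 1.00 j6 -2.49 e6 0.613
```

```bash
python3 -m pendant '[[[1,0,0,0.3,0.1],[1,0,0,0.6,0.2]]]' >/dev/null; python3 -c "
from h import *
st()"
```

```text
t 19.43 pos [571.9  -3.9 291.8] press [3.1 0.5] th 135.2 F [ 0.2 -0.8 -0.6] Mz 0.686 gap 1.00 j6 -2.69 e6 0.614
```

```bash
python3 -m pendant '[[[1,0,0,0,-0.12],[1,0,0,0,-0.2],[1,0,0,-25,-0.2],[1,0,0,-45,-0.2],[1,0,0,-52,-0.2],[1,0,0,-52,-0.2]]]'
python3 -m pendant '[[[1,0,0,0,-0.18],[1,0,0,0,-0.36],[1,0,0,0,-0.54],[1,0,0,0,-0.72],[1,0,0,0,-0.9],[1,0,0,0,-1.08],[1,0,0,0,-1.26],[1,0,0,0,-1.44],[1,0,0,0,-1.62],[1,0,0,0,-1.8],[1,0,0,0,-1.98],[1,0,0,0,-2.16],[1,0,0,0,-2.34],[1,0,0,0,-2.52],[1,0,0,0,-2.7],[1,0,0,0,-2.88],[1,0,0,0,-3.04],[1,0,0,0,-3.15],[1,0,0,0,-3.15]]]'
python3 -c "
from h import *
go([571.8,-4,291.5],327)
cv2.imwrite('pics/t9.png',cv2.resize(viewer.get_image('scene')[190:360,220:400,::-1],None,fx=3,fy=3,interpolation=2))
cv2.imwrite('pics/t9t.png',cv2.resize(viewer.get_image('top')[140:330,250:410,::-1],None,fx=3.1,fy=3.1,interpolation=2))"
```

```text
time: 20.18
tool_pos: [571.9, -4.0, 343.8]
eef_rot: [-0.0, 0.287, 0.958, 0.002]
force: [-0.3, -0.6, -1.1]
finger_gap: 1.0
time: 22.55
tool_pos: [571.5, -4.0, 342.6]
eef_rot: [-0.002, 0.959, -0.283, -0.001]
force: [-0.4, -0.8, 0.7]
finger_gap: 1.002
t 22.55 pos [571.5  -4.  342.6] press [2.9 0.8] th 327.1 F [-0.4 -0.8  0.7] Mz 0.013 gap 1.00 j6 0.67 e6 0.969
shift [ 0.4 -0.  51.1] yaw 0.002
```

View pics/t9.png

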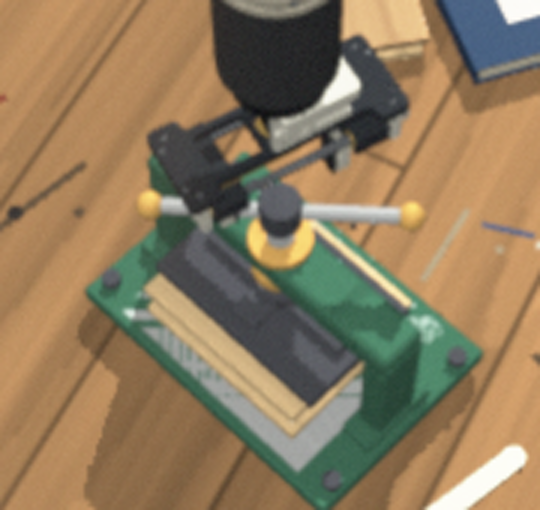

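View pics/t9t.png

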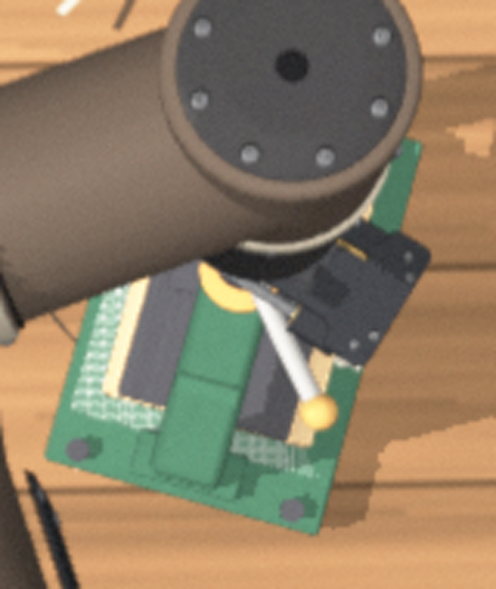

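```bash
python3 -m pendant '[[[1,0,0,15,0],[1,0,0,30,0],[1,0,0,45,0],[1,0,0,51,0],[1,0,0,51,0.08],[1,0,0,51,0.14],[1,0,0,51,0.14]]]' >/dev/null
python3 -c "
from h import *
st()"
python3 -m pendant '[[[1,0,0,0,0.08],[1,0,0,0,0.16],[1,0,0,0.3,0.24]]]' >/dev/null
python3 -c "
from h import *
st()"
```

```text
t 23.52 pos [571.7  -3.8 292. ] press [3.1 0.7] th 319.0 F [-0.4  0.6 -0.7] Mz 0.012 gap 1.00 j6 0.52 e6 -0.523
t 23.90 pos [571.9  -4.  291.5] press [3.  0.5] th 305.3 F [ 0.3 -1.7 -1.4] Mz 0.659 gap 1.00 j6 0.28 e6 0.347
```

```bash
python3 -m pendant '[[[1,0,0,0.3,0.1],[1,0,0,0.6,0.2]]]' >/dev/null; python3 -c "
from h import *
st()"
```

```text
t 24.15 pos [572.   -4.  290.9] press [3.  0.4] th 293.8 F [ 0.6 -0.6 -0.4] Mz 0.716 gap 1.00 j6 0.08 e6 0.616
```

```bash
python3 -m pendant '[[[1,0,0,0.3,0.1],[1,0,0,0.6,0.2]]]' >/dev/null; python3 -c "
from h import *
st()"
```

```text
t 24.40 pos [572.   -4.1 290.2] press [2.9 0.4] th 282.3 F [-1.1 -0.8 -0.8] Mz 0.690 gap 1.00 j6 -0.12 e6 0.607
```

```bash
python3 -m pendant '[[[1,0,0,0.3,0.1],[1,0,0,0.6,0.2]]]' >/dev/null; python3 -c "
from h import *
st()"
```

```text
t 24.65 pos [571.9  -4.2 289.6] press [2.8 0.4] th 270.8 F [-1.2 -1.1 -0.3] Mz 0.660 gap 1.00 j6 -0.32 e6 0.608
```

```bash
python3 -m pendant '[[[1,0,0,0.3,0.1],[1,0,0,0.6,0.2]]]' >/dev/null; python3 -c "
from h import *
st()"
```

```text
t 24.90 pos [571.9  -4.3 288.9] press [2.7 0.4] th 259.3 F [-1.1 -2.1 -0.6] Mz 0.720 gap 1.00 j6 -0.52 e6 0.608
```

```bash
python3 -m pendant '[[[1,0,0,0.3,0.1],[1,0,0,0.6,0.2]]]' >/dev/null; python3 -c "
from h import *
st()"
```

```text
t 25.15 pos [571.9  -4.3 288.3] press [2.7 0.4] th 247.9 F [-0.5 -0.9 -0.8] Mz 0.787 gap 1.00 j6 -0.72 e6 0.478
```

```bash
python3 -m pendant '[[[1,0,0,0.3,0.1],[1,0,0,0.6,0.2]]]' >/dev/null; python3 -c "
from h import *
st()"
```

```text
t 25.40 pos [571.8  -4.4 287.7] press [2.6 0.4] th 236.4 F [-1.4  0.5 -0.2] Mz 0.962 gap 1.00 j6 -0.92 e6 0.307
```

```bash
python3 -m pendant '[[[1,0,0,0.2,0.07],[1,0,0,0.4,0.14]]]' >/dev/null; python3 -c "
from h import *
st()"
```

```text
t 25.65 pos [571.7  -4.4 287.3] press [2.6 0.5] th 228.5 F [-0.9  0.1 -0.5] Mz 1.120 gap 1.00 j6 -1.06 e6 -0.210
```

```bash
python3 -m pendant '[[[1,0,0,0.2,0.06]]]' >/dev/null; python3 -c "
from h import *
st()"
```

```text
t 25.77 pos [571.7  -4.4 287.1] press [2.6 0.5] th 225.1 F [-1.4  1.1 -0.5] Mz 1.197 gap 1.00 j6 -1.12 e6 -0.462
```

Torque is 1.20 N m while moving, so the book is nipped. I'll back off and lift clear.

```bash
python3 -m pendant '[[[1,0,0,0,0],[1,0,0,0,0],[1,0,0,0,-0.1],[1,0,0,0,-0.2],[1,0,0,-20,-0.2],[1,0,0,-60,-0.2],[1,0,0,-110,-0.2],[1,0,0,-140,-0.2],[1,0,0,-140,-0.2]]]'
python3 -m pendant '[[[1,40,0,0,0],[1,90,0,0,0],[1,140,0,0,0],[1,190,0,0,0],[1,240,0,0,0],[1,240,0,0,0]]]'
python3 -c "
from h import *
st()
cv2.imwrite('pics/t10.png',cv2.resize(viewer.get_image('scene')[190:360,220:400,::-1],None,fx=3,fy=3,interpolation=2))
cv2.imwrite('pics/t10t.png',viewer.get_image('top')[...,::-1])"
```

```text
time: 26.9
tool_pos: [572.5, -4.3, 430.1]
eef_rot: [0.002, -0.474, 0.88, -0.001]
force: [0.6, 0.3, -0.7]
finger_gap: 1.0
time: 27.65
tool_pos: [438.5, -206.6, 429.0]
eef_rot: [0.002, -0.473, 0.881, -0.001]
force: [-0.6, 0.9, 0.3]
finger_gap: 1.0
t 27.65 pos [ 438.5 -206.6  429. ] press [-228.5   72.8] th 236.4 F [-0.6  0.9  0.3] Mz -0.029 gap 1.00 j6 -0.55 e6 0.578
```

View pics/t10.png

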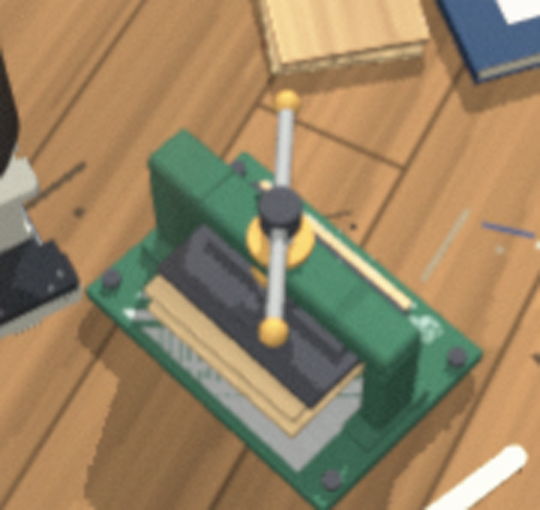

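View pics/t10t.png

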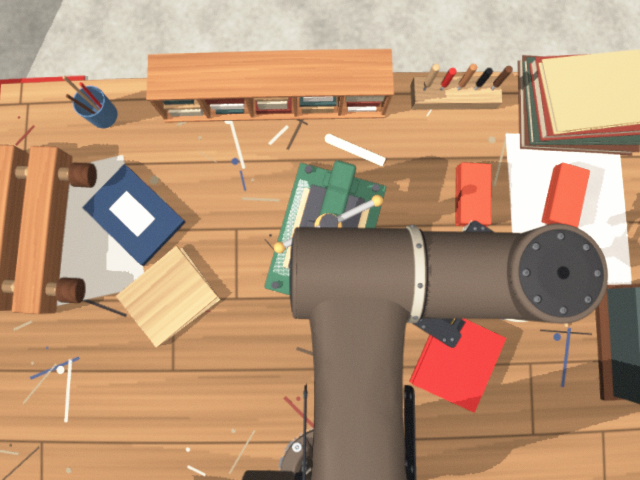

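```bash
python3 -m pendant '[[[1,0,0,0,0],[1,0,0,0,0]]]' >/dev/null; python3 -c "
from h import *
S=lambda x,y:(x/3+220-.3,y/3+190-.3)
d=plane('scene',S(287,100),234)-plane('scene',S(273,332),234);print(np.degrees(np.arctan2(d[1],d[0])),np.linalg.norm(d))
for p in((145,287),(294,418)): print('front',top(plane('scene',S(*p),79)))
for p in((312,218),(411,302)): print('back',top(plane('scene',S(*p),79)))
st()
job_done()"
```

```text
114.75706529402694 224.6689526786999
front [-78.23265717 100.46695844]
front [-77.46926349 -89.34903963]
back [81.6377371  38.39547756]
back [ 79.9041712  -88.38660761]
t 28.00 pos [ 440.6 -204.2  428.4] press [-225.7   71.5] th 236.6 F [0.5 0.1 0.3] Mz -0.004 gap 1.00 j6 -0.55 e6 -0.005Traceback (most recent call last):
  File "<string>", line 8, in <module>
    job_done()
    ^^^^^^^^
NameError: name 'job_done' is not defined
```

```bash
python3 -c "
from cell import job_done
print(job_done())"
```

```text
the job is handed in; nothing more can be done
None
```

The book is centred and nipped in the press, and I handed the job in at about 28 s. I pushed the pack in with both open fingers. Then I straddled the handle with the fingers and turned it clockwise in three strokes, about 400° in all.

**Last checks:**
- **Nip:** the handle took 0.70 N m running free and 1.20 N m on the last moving reading. It turned about 28° after the platen met the pack, which suggests roughly 140–160 N on the book; the platen force is not measured directly.
- **Handle:** its bar stood at 115° after release, where it was left, so the screw did not spring back.
- **Pack:** the camera puts it about 1.5 mm from centre front to back and 5 mm off sideways, and square to within 1°. The other things were not touched. Those in view of the last pictures look unmoved, but the arm hid the glue jar from above.
- **Arm:** it is clear of everything, with forces near zero.

**Disagreements:**
- The handle centred the gripper about 3 mm further back than my camera estimate of the screw axis. Going by that axis and an assumed finger width, the pack would be about 4 mm short of centre, still within the 10 mm allowed.
- Triangulated heights came out about 5 mm too high.
- The first hand-in call failed because of a missing import in my script; the second one went through.

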